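# Set the iris collar of the black stand viewer to its red stop

### The job

Two jeweller's stand viewers stand on the table. On the black one, turn the brass collar until its white pointer clicks into the stop marked by the red dot, and let go; leave the collar of the grey viewer as it is.

Things in the scene. Friction and masses are not known exactly. Their poses are not given: they have to be found in the camera images.
- viewer: Black stand viewer, fixed to the table: round base 116 mm across, 12 mm high; upright barrel 40 mm across, lens on top 90 mm up. Origin: centre of the underside, on the barrel axis; z up. Dots on the base, 47 mm from the axis, mark the collar's four stops: at 2.47, 2.92, 3.37 and 3.82 rad counterclockwise (from above) from its x axis; the third is red, 12 mm wide, the others white, 7 mm.
- iris_collar (a joint): Turn (rad) of the black viewer's brass collar about the barrel axis, growing counterclockwise from above, -0.05 to 1.40. Collar: 50 mm across, 44 to 72 mm above the table, sides free. Sprung stops at 0, 0.45, 0.90 (red dot) and 1.35; left between two it springs to one of them. A click takes under 0.1 N m. It starts in the first or second stop.
- iris_lug (a point): Tip of the white pointer lug that sticks out level from the brass collar, 39 mm from the barrel axis, 51 mm above the table. The lug is 9 mm wide, 10 mm high and stands 14 mm out from the collar; it points 2.47 rad plus the collar's turn from the viewer's x axis.
- spare_lug (a point): Tip of the yellow pointer lug on the dark collar of the other, grey viewer, which is of the same shape and size, also with a red dot, and whose collar turns as easily; to be left as it is.
Not all that is in view belongs to the job. What is shaped like the viewer but green or orange is not meant.

How it is judged (in metres and radians):
At the end, for the whole second after the job is handed in: The brass collar of the black viewer rests in the stop at the red dot (joint value 0.90, within 0.18 rad) (value of joint iris_collar between 0.72 and 1.08 rad and velocity of joint iris_collar between -0.05 and 0.05 rad/s); the robot touches nothing.
It fails at once if the collar of the grey viewer was turned (its pointer moved by more than 14 mm) (distance of spare_lug from where it was at the start of the episode above 0.014 m).
It also fails if it takes over 29 s, if anything falls off the work surface, if the arm or the gripper's body presses on something with over 40 N, if the wrist force passes 120 N, or if a joint passes its speed limit or range.

### The arm

A 6-joint arm with a two-finger parallel gripper is mounted at the origin on a cart in front of the work surface, level with it; the furniture and walls round the work are solid. World frame = base frame: x ahead of the robot, y to its left, z up, the work surface at z = 0. Lengths are in m, angles in degrees, forces in N, time in s.
With the tool pointing down it reaches from about 0.25 to 0.725 m from the base axis. Payload 9.7 kg.
Tool frame: the origin (TCP) lies at the very end of the fingers, on their centre line; the grasp point (between the pads) lies 19 mm behind it; z points along the fingers, y is the line along which they close (so a half turn about z gives the same grasp; the last joint's range is limited). The gripper opens to 85 mm and grips with 20 to 120 N. Pads are 22 mm wide; open, the fingers measure 114 mm over their backs; the gripper's body (76 mm by 85 mm) begins 54 mm behind the grasp point. The pads swing forward as they close: fully open they stand 13 mm farther back than shut.
Start: joints at [76.834, 4.979, 10.078, 95.1, 0, 90], TCP at [0.125, 0.536, 0.231] pointing down, gripper open.
Joint ranges: [-179.16, 179.16], [-48.56, 103.87], [-65.8, 70.77], [-126.05, 130.52], [-82.76, 87.17], [-180, 180]. Speed limits (degrees/s): [127.2, 127.2, 147.25, 180, 180, 180].

### API

Orientations are given as [roll, pitch, yaw] about the fixed x, y, z axes, in that order (R = Rz(yaw) Ry(pitch) Rx(roll)).
In Python, from workcell import bot gives the robot as it stands.
- The arm moves only by the tool arm_command, never from a script. Its argument "series" is a list of rows, each a list of 4 numbers: the shift along the tool's x, y, z in m, then the turn about the tool's z in rad. A call has exactly 5 rows; each row is the pose to reach, as a shift and turn from the pose commanded when the call began, along the tool's axes at that moment; what a row does not reach only later rows make up. A row lasts 1/10 s, in which the tool goes at most 50 mm and 8.59 degrees, less where a joint would pass 70% of its speed; a pose out of reach is approached as far as the arm can. A call with a gripper value outside its range is refused whole. "hand" is the finger opening in m, from 0 to 0.0854, set as the call begins (left out, the last holds). The fingers move at their own pace and stop on an object; "grip_force" is the grip in N (left out, the last holds). Time passes only in rows, so rows that repeat a pose let the fingers close, or fill a call up. It gives the time, the measured TCP pose, the force, the opening and the grip force at its end, in the units of the state.
- bot.get_obs(): the state, without advancing time (a new reading comes with each control period).
- bot.camera(name): name is "side" or "top" or "wrist"; returns a dict with "color" (480x640x3 uint8, blue, green, red), "camera_matrix" (3x3 intrinsics, pixels), "dist_coeffs" ([k1, k2, p1, p2, k3] as OpenCV has them; the pictures are not rectified), "xyz" and "orientation" of the camera in the world; the wrist camera has in their place "T_tool_cam" (4x4, takes a point from camera to tool coordinates, whose origin is the TCP and whose axes are the flange's). Camera axes: x right, y up, looking along -z (the intrinsics and any distortion apply to the point x, -y, -z); pixel columns grow to the right and rows downward; lengths in m; the calibration is good to about 2 mm. A picture is of the moment at which its call begins: read the wrist's pose just before it. There is no depth.
- bot.job_done(): hands the job in; it is judged then, once.
Trained networks look in the newest picture that a camera, given by its name, has taken for a name from the list of things; names that differ only in an ending like _2 or _b are one class to them, and where a whole thing is asked for, a point or a joint stands for the part that bears it (a point fixed in the world has none). Each returns a list of dicts, best first, with "confidence" (0 to 1); they miss things now and then, are a little off and sometimes report something else, mostly with a low value. They report only what shows in the picture. A call takes as long as a camera call. They do not tell look-alikes from the thing itself.
- bot.find_in(camera, target): "location" ([column, row] in pixels, amid what is visible of it).
- bot.mark_of(camera, target): "location" ([column, row] in pixels: a listed point, or the origin of a listed thing).
The state is a dict: "time": time; "q": joint angles; "qd": joint speeds; "joint_efforts": joint torques, N m; "ee_pos": TCP position; "tcp_rot": TCP orientation; "wrist_force": force on the tool from outside, world axes, zero at the start; "torque": the same for the moment, N m; "opening": finger opening in m; "grasp_force": force on a finger pad.
Only numpy, scipy, OpenCV 4.12 (cv2) and the standard library are available. Lean on these libraries where they do the work, as an engineer would, in place of code of your own. Each camera call takes 0.05 s, during which the arm holds its last target. There are 200 camera calls.

## Working session

There is one attempt and no reset: what is moved stays moved. The work goes in short steps, Python scripts to look and compute and a tool call to move; the robot and the scene stay as the last step left them, time stands still between calls to the robot, and variables do not carry over. Pictures are saved under pics/ and viewed, at most 10 in all, crops included, and the job is handed in when it is done.

Besides the shell and the picture viewer there is one more tool, called after "Emit:" as a command line: name --pt "numbers of a row" for each row, then --argument value for the rest. arm_command: Moves the arm, as the interface text tells. Its arguments: {"type":"object","properties":{"series":{"type":"array"},"hand":{"type":"number"},"grip_force":{"type":"number"}},"required":["series"]}

```bash
mkdir -p pics
cat > h.py <<'E'
import numpy as np, cv2
from scipy.spatial.transform import Rotation as R
from workcell import bot
def ray(c,uv):
    p=cv2.undistortPoints(np.array([[uv]],float),np.array(c["camera_matrix"]),np.array(c["dist_coeffs"]))[0,0]
    return np.array([p[0],-p[1],-1.])
def rot(o):
    o=np.array(o,float)
    return o if o.shape==(3,3) else R.from_euler('xyz',o,degrees=True).as_matrix()
def to_plane(c,uv,z):
    d=rot(c["orientation"])@ray(c,uv); o=np.array(c["xyz"]); return o+d*(z-o[2])/d[2]
E
python3 - <<'E'
from h import *
for n in("top","side"):
    c=bot.camera(n); cv2.imwrite(f"pics/{n}0.png",c["color"]); print(n,c["xyz"],c["orientation"],c["dist_coeffs"])
    for t,z in(("viewer",0),("iris_lug",.051),("spare_lug",.051)):
        for r in bot.mark_of(n,t): print(t,np.round(r["location"]),r["confidence"],to_plane(c,r["location"],z).round(4))
s=bot.get_obs(); print(s["time"],s["ee_pos"],s["tcp_rot"],s["q"],s["wrist_force"])
E
```

```text
top [0.30918637 0.00669038 0.97342314] [  8.12352647  -0.55112179 -88.57096427] [-0.11537672  0.          0.          0.          0.        ]
viewer [212. 284.] 0.67 [0.3366 0.2222 0.    ]
viewer [237. 212.] 0.62 [0.4919 0.1759 0.    ]
viewer [305. 268.] 0.62 [0.376  0.0273 0.    ]
iris_lug [290. 279.] 0.79 [0.3495 0.0563 0.051 ]
iris_lug [196. 301.] 0.59 [0.3006 0.2396 0.051 ]
iris_lug [225. 224.] 0.56 [0.4571 0.1911 0.051 ]
spare_lug [390. 224.] 0.51 [ 0.4645 -0.1421  0.051 ]
side [ 0.315527  -0.6695241  0.695085 ] [48.72071797 -0.0952892  -9.8384807 ] [-0.16142317  0.          0.          0.          0.        ]
viewer [248. 208.] 0.94 [0.336  0.2151 0.    ]
viewer [339. 212.] 0.85 [0.4954 0.1745 0.    ]
viewer [282. 278.] 0.85 [0.3748 0.0262 0.    ]
iris_lug [231. 180.] 0.96 [0.3119 0.2325 0.051 ]
iris_lug [315. 185.] 0.95 [0.4556 0.1925 0.051 ]
iris_lug [266. 243.] 0.85 [0.355  0.0562 0.051 ]
spare_lug [363. 334.] 0.77 [ 0.4649 -0.1482  0.051 ]
0.4 [0.12529393 0.53551073 0.23120055] [-1.79990173e+02  2.12665462e-03  1.66833050e+02] [ 7.68324405e+01  4.98379802e+00  1.00741328e+01  9.51001620e+01
 -2.12675909e-03  8.99993911e+01] [ 0.32519386 -1.16232913 -0.20057658]
```

View pics/top0.png

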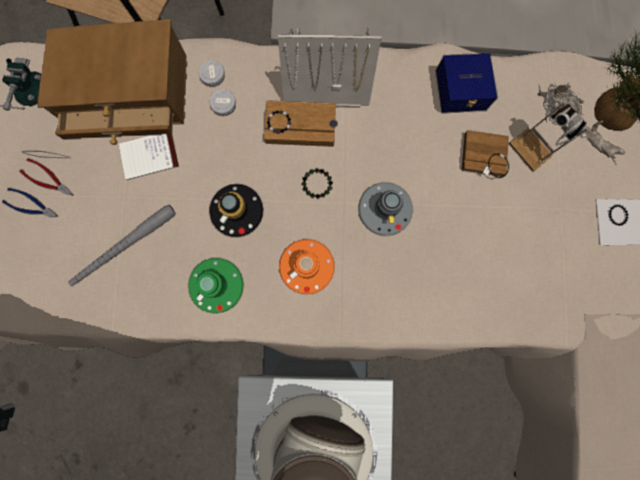

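View pics/side0.png

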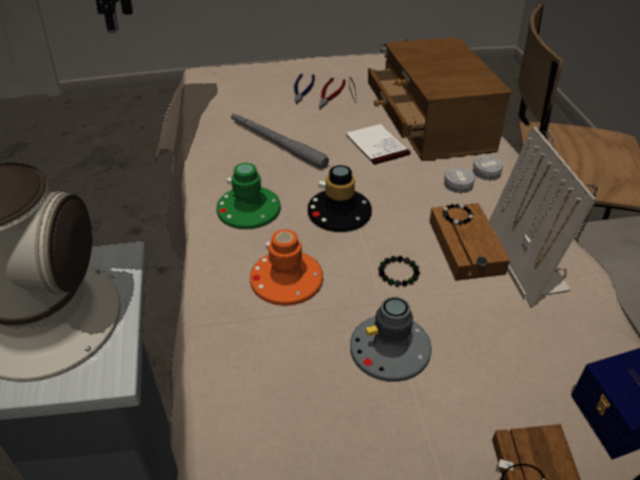

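Candidates, as top pixels: black with brass collar (237,211), green (215,285), orange (306,266) and grey (386,208). By the description it is the black one, at about (0.493, 0.175). I'll check it in a close crop.

Run:
```python
from h import *
a=cv2.imread("pics/top0.png")[172:247,200:275]; b=cv2.imread("pics/side0.png")[155:230,302:377]
cv2.imwrite("pics/crop.png",np.hstack([cv2.resize(x,(400,400),interpolation=cv2.INTER_CUBIC) for x in(a,b)]))
for n,(u,v),w in(("top",(237,211),32),("side",(339,208),36)):
    c=bot.camera(n); i=c["color"].astype(int); B,G,Rr=i[...,0],i[...,1],i[...,2]
    yy,xx=np.mgrid[:480,:640]; m=(abs(xx-u)<w)&(abs(yy-v)<w)
    red=m&(Rr>120)&(G<70)&(B<70); print(n,"red",red.sum(),to_plane(c,(xx[red].mean(),yy[red].mean()),.0125).round(4))
    wh=(m&(i.min(2)>130)&(((xx-u)**2+(yy-v)**2)<27**2 if n=="top" else m)).astype(np.uint8)
    k,l,s,ce=cv2.connectedComponentsWithStats(wh)
    for j in range(1,k): print("wh",s[j,4],ce[j].round(1),to_plane(c,ce[j],.0125).round(4),to_plane(c,ce[j],.056).round(4))
    print([ (np.round(r["location"],1),to_plane(c,r["location"],0).round(4)) for r in bot.mark_of(n,"viewer")])
```

```text
top red 28 [0.4499 0.163  0.0125]
wh 4 [234.5 188.5] [0.5398 0.1819 0.0125] [0.5294 0.174  0.056 ]
wh 6 [254.  198.5] [0.5191 0.1392 0.0125] [0.5096 0.1332 0.056 ]
wh 6 [215.5 201. ] [0.5117 0.221  0.0125] [0.5026 0.2113 0.056 ]
wh 1 [232. 205.] [0.5039 0.1853 0.0125] [0.4951 0.1772 0.056 ]
wh 32 [223.  218.7] [0.474  0.2029 0.0125] [0.4665 0.194  0.056 ]
wh 1 [263. 218.] [0.4777 0.1183 0.0125] [0.4701 0.1133 0.056 ]
wh 2 [262.  220.5] [0.4723 0.1202 0.0125] [0.4649 0.1151 0.056 ]
wh 19 [254.2 230.4] [0.4508 0.1358 0.0125] [0.4444 0.1299 0.056 ]
wh 10 [249.8 225.5] [0.461  0.1454 0.0125] [0.4541 0.1391 0.056 ]
wh 10 [222.  227.8] [0.4546 0.2039 0.0125] [0.448  0.1949 0.056 ]
wh 9 [231. 231.] [0.4483 0.1845 0.0125] [0.442  0.1764 0.056 ]
wh 3 [243. 237.] [0.4363 0.1586 0.0125] [0.4305 0.1517 0.056 ]
[(array([236.6, 211.2]), array([0.4932, 0.177 , 0.    ])), (array([213.9, 286.2]), array([0.3324, 0.2171, 0.    ])), (array([305.3, 265.5]), array([0.3811, 0.0268, 0.    ]))]
side red 20 [0.4516 0.1623 0.0125]
wh 25 [321.6 182.1] [0.4781 0.2522 0.0125] [0.4678 0.1935 0.056 ]
wh 4 [315.  199.2] [0.4574 0.2027 0.0125] [0.4484 0.1471 0.056 ]
wh 4 [312.5 206.5] [0.4496 0.1827 0.0125] [0.4411 0.1284 0.056 ]
wh 5 [323.2 219.4] [0.4621 0.1441 0.0125] [0.4527 0.0922 0.056 ]
[(array([247.1, 211. ]), array([0.3343, 0.2055, 0.    ])), (array([339.1, 209.5]), array([0.4978, 0.1816, 0.    ])), (array([285. , 278.6]), array([0.3795, 0.0242, 0.    ]))]
```

View pics/crop.png

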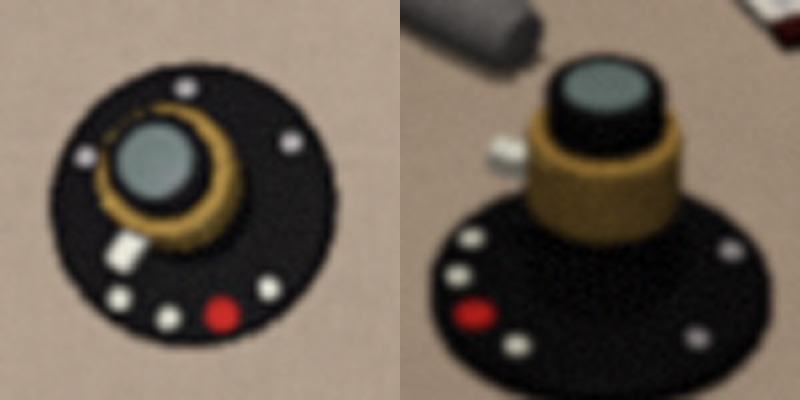

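The crop confirms the black viewer with the brass collar and white lug. The lug (crop left, 125,250) is beside the first white dot, and the red dot is third (222,315). The fit puts the axis at (0.495, 0.1775), the lug at about 147°, and the collar at about 0, so it needs +0.90 rad. I'll grip the collar with the fingers square to the lug and turn it counterclockwise.

Emit:
arm_command --pt "-0.03 -0.018 0 0" --pt "-0.07 -0.042 0 0" --pt "-0.112 -0.067 0 0" --pt "-0.154 -0.092 0 0" --pt "-0.196 -0.117 0 0" --hand 0.085

```text
time: 1.1
ee_pos: [0.2904, 0.3755, 0.2314]
tcp_rot: [180.0, 0.0, 166.9]
wrist_force: [1.8, 0.6, -0.1]
opening: 0.0852
grasp_force: 0.0
```

Emit:
arm_command --pt "-0.042 -0.025 0 0" --pt "-0.084 -0.05 0 0" --pt "-0.126 -0.075 0 0" --pt "-0.168 -0.1 0 0" --pt "-0.205 -0.123 0 0"

```text
time: 1.6
ee_pos: [0.4624, 0.2086, 0.2314]
tcp_rot: [180.0, 0.0, 166.8]
wrist_force: [0.7, 1.2, 0.2]
opening: 0.0848
grasp_force: 0.0
```

Emit:
arm_command --pt "-0.03 -0.018 0 0.1" --pt "-0.041 -0.024 0 0.2" --pt "-0.041 -0.024 0 0.3" --pt "-0.041 -0.024 0 0.35" --pt "-0.041 -0.024 0 0.35"

```text
time: 2.1
ee_pos: [0.4956, 0.1776, 0.2313]
tcp_rot: [-180.0, -0.0, 146.7]
wrist_force: [-0.5, -0.6, -0.0]
opening: 0.0849
grasp_force: 0.0
```

Run:
```python
from h import *
s=bot.get_obs(); print(s["time"],s["ee_pos"],s["tcp_rot"],s["q"],s["wrist_force"],s["opening"])
c=bot.camera("wrist"); cv2.imwrite("pics/w0.png",c["color"])
T=np.array(c["T_tool_cam"]); W=np.eye(4); W[:3,:3]=rot(s["tcp_rot"]); W[:3,3]=s["ee_pos"]; M=W@T
c["xyz"]=M[:3,3]; c["orientation"]=M[:3,:3]
for t,z in(("viewer",0),("iris_lug",.051)):
    for r in bot.mark_of("wrist",t): print(t,np.round(r["location"]),r["confidence"],to_plane(c,r["location"],z).round(4))
i=c["color"].astype(int); yy,xx=np.mgrid[:480,:640]
red=((i[...,2]>120)&(i[...,1]<70)&(i[...,0]<70)).astype(np.uint8); wh=(i.min(2)>130).astype(np.uint8)
for nm,m in(("red",red),("wh",wh)):
    k,l,st,ce=cv2.connectedComponentsWithStats(m)
    for j in range(1,k):
        if 40<st[j,4]<4000: print(nm,st[j,4],ce[j].round(),to_plane(c,ce[j],.0125).round(4),to_plane(c,ce[j],.056).round(4))
```

```text
2.1 [0.49564713 0.1776036  0.23125039] [-1.79997268e+02 -1.45794844e-03  1.46718622e+02] [ 1.97142177e+01  1.74133799e+00  6.68170997e+00  9.49434309e+01
 -4.79803656e-04  5.29955959e+01] [-0.45415278 -0.5998334  -0.03407871] 0.08490776351618073
viewer [244.  25.] 0.93 [0.3377 0.2116 0.    ]
viewer [110. 190.] 0.8 [0.3802 0.0246 0.    ]
viewer [314. 204.] 0.74 [0.4968 0.1766 0.    ]
iris_lug [312. 165.] 0.78 [0.4613 0.1982 0.051 ]
iris_lug [ 87. 154.] 0.59 [0.3555 0.0552 0.051 ]
red 142 [ 67. 148.] [0.3324 0.0242 0.0125] [0.3444 0.0477 0.056 ]
red 757 [132. 188.] [0.3915 0.0492 0.0125] [0.3964 0.0697 0.056 ]
red 171 [273. 172.] [0.4503 0.1638 0.0125] [0.4481 0.1705 0.056 ]
red 140 [ 89. 204.] [0.3811 0.0058 0.0125] [0.3872 0.0315 0.056 ]
red 79 [ 27. 360.] [ 0.4671 -0.1648  0.0125] [ 0.4628 -0.1185  0.056 ]
wh 250 [222.   4.] [0.3186 0.2057 0.0125] [0.3323 0.2074 0.056 ]
wh 606 [474.  58.] [0.4642 0.3553 0.0125] [0.4603 0.339  0.056 ]
wh 64 [ 87. 138.] [0.3364 0.0448 0.0125] [0.3479 0.0659 0.056 ]
wh 68 [111. 140.] [0.3494 0.0616 0.0125] [0.3593 0.0806 0.056 ]
wh 45 [315. 151.] [0.456  0.2041 0.0125] [0.4531 0.206  0.056 ]
wh 204 [ 82. 162.] [0.3495 0.027  0.0125] [0.3594 0.0503 0.056 ]
wh 66 [292. 156.] [0.4483 0.185  0.0125] [0.4463 0.1892 0.056 ]
wh 59 [ 54. 166.] [0.3376 0.0034 0.0125] [0.3489 0.0295 0.056 ]
wh 208 [313. 176.] [0.4727 0.1914 0.0125] [0.4678 0.1948 0.056 ]
wh 62 [264. 193.] [0.4612 0.1455 0.0125] [0.4577 0.1545 0.056 ]
wh 901 [ 52. 210.] [ 0.3657 -0.0264  0.0125] [0.3737 0.0033 0.056 ]
wh 46 [154. 196.] [0.4082 0.0611 0.0125] [0.4111 0.0802 0.056 ]
wh 428 [311. 221.] [0.5066 0.1669 0.0125] [0.4976 0.1733 0.056 ]
wh 43 [128. 237.] [0.4248 0.0159 0.0125] [0.4256 0.0405 0.056 ]
wh 1082 [214. 342.] [0.5569 0.0156 0.0125] [0.5419 0.0402 0.056 ]
wh 46 [104. 360.] [ 0.5115 -0.0945  0.0125] [ 0.5019 -0.0566  0.056 ]
wh 169 [ 93. 476.] [ 0.6216 -0.2161  0.0125] [ 0.5988 -0.1635  0.056 ]
```

View pics/w0.png

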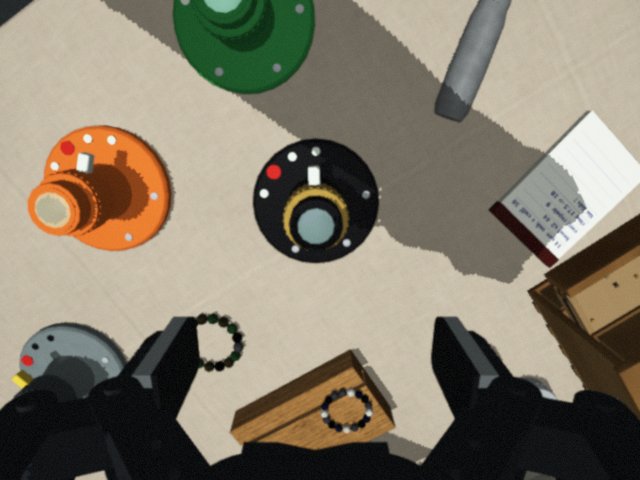

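The wrist picture shows the black viewer at (314,204), with its lug at (313,176) lined up with the first dot (315,151) and the red dot at (273,172). All of it agrees with the fit to about 1 mm. The turn will take joint 6 from 53° to about 1°, well inside its range. Descending now.

Emit:
arm_command --pt "0 0 0.03 0" --pt "0 0 0.065 0" --pt "0 0 0.1 0" --pt "0 0 0.12 0" --pt "0 0 0.13 0"

```text
time: 2.75
ee_pos: [0.4945, 0.1776, 0.0992]
tcp_rot: [-179.9, -0.1, 146.9]
wrist_force: [0.1, 0.5, -0.2]
opening: 0.085
grasp_force: 0.0
```

Emit:
arm_command --pt "0 0 0.015 0" --pt "0 0 0.03 0" --pt "0 0 0.045 0" --pt "0 0 0.058 0" --pt "0 0 0.061 0"

```text
time: 3.25
ee_pos: [0.4948, 0.1775, 0.0384]
tcp_rot: [-179.9, -0.1, 146.8]
wrist_force: [-0.5, 0.7, 0.2]
opening: 0.085
grasp_force: 0.0
```

Emit:
arm_command --pt "0 0 0 0" --pt "0 0 0 0" --pt "0 0 0 0" --pt "0 0 0 0" --pt "0 0 0 0" --hand 0.04 --grip_force 25

```text
time: 3.75
ee_pos: [0.496, 0.1779, 0.0411]
tcp_rot: [179.9, 0.0, 146.8]
wrist_force: [-1.4, -1.3, 4.9]
opening: 0.0492
grasp_force: 26.0
```

Emit:
arm_command --pt "0 0 0 -0.09" --pt "0 0 0 -0.18" --pt "0 0 0 -0.27" --pt "0 0 0 -0.36" --pt "0 0 0 -0.45"

```text
time: 4.25
ee_pos: [0.4961, 0.1781, 0.0412]
tcp_rot: [179.9, 0.1, 172.8]
wrist_force: [-0.7, 1.1, 4.6]
opening: 0.0492
grasp_force: 26.1
```

Emit:
arm_command --pt "0 0 0 -0.1" --pt "0 0 0 -0.2" --pt "0 0 0 -0.3" --pt "0 0 0 -0.4" --pt "0 0 0 -0.45"

```text
time: 4.75
ee_pos: [0.496, 0.1784, 0.0412]
tcp_rot: [179.9, 0.1, -161.4]
wrist_force: [-1.1, 3.2, 4.5]
opening: 0.0492
grasp_force: 26.1
```

Run:
```python
from h import *
s=bot.get_obs(); print(s["time"],s["q"][5],s["torque"],s["wrist_force"])
a=[]
for n,(u,v) in(("top",(237,210)),("side",(339,192))):
    c=bot.camera(n); x=c["color"][v-38:v+37,u-38:u+37]; a.append(cv2.resize(x,(400,400),interpolation=cv2.INTER_CUBIC))
    print([(np.round(r["location"]),r["confidence"],to_plane(c,r["location"],.051).round(3)) for r in bot.mark_of(n,"iris_lug")])
cv2.imwrite("pics/turn.png",np.hstack(a))
```

```text
4.75 1.1834205575490084 [ 0.7917753   0.17918775 -0.16885547] [-1.06741276  3.15309481  4.53545957]
[(array([241., 222.]), 0.59, array([0.462, 0.158, 0.051])), (array([291., 282.]), 0.51, array([0.344, 0.053, 0.051]))]
[(array([231., 180.]), 0.96, array([0.311, 0.233, 0.051])), (array([268., 246.]), 0.96, array([0.359, 0.05 , 0.051])), (array([315., 193.]), 0.8, array([0.452, 0.17 , 0.051]))]
```

View pics/turn.png

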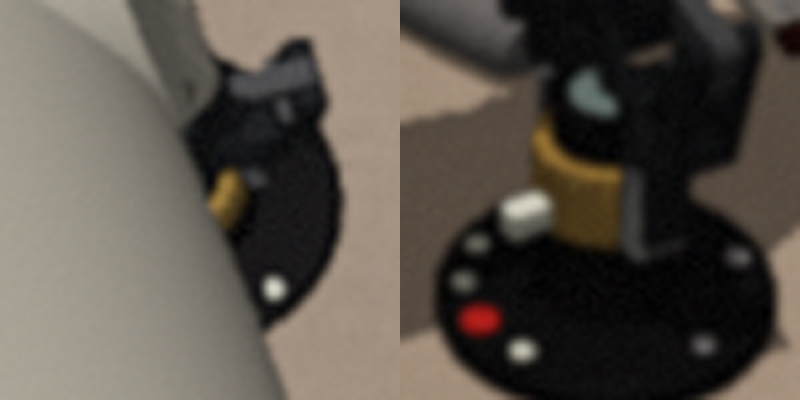

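The side view shows the lug at (324,194), turned most of the way but slightly short of the red dot. I'll turn a little more, still safely inside this stop's range, then release.

Emit:
arm_command --pt "0 0 0 -0.06" --pt "0 0 0 -0.1" --pt "0 0 0 -0.1" --pt "0 0 0 -0.1" --pt "0 0 0 -0.1"

```text
time: 5.45
ee_pos: [0.496, 0.1785, 0.0411]
tcp_rot: [179.9, 0.1, -156.0]
wrist_force: [-1.0, 3.4, 5.7]
opening: 0.0491
grasp_force: 26.1
```

Emit:
arm_command --pt "0 0 0 0" --pt "0 0 0 0" --pt "0 0 0 0" --pt "0 0 0 0" --pt "0 0 0 0" --hand 0.085

```text
time: 5.95
ee_pos: [0.4955, 0.1777, 0.0402]
tcp_rot: [-180.0, -0.0, -155.9]
wrist_force: [0.8, 0.2, -0.0]
opening: 0.0848
grasp_force: 0.0
```

Emit:
arm_command --pt "0 0 -0.015 0" --pt "0 0 -0.04 0" --pt "0 0 -0.08 0" --pt "0 0 -0.12 0" --pt "0 0 -0.16 0"

```text
time: 6.45
ee_pos: [0.4952, 0.1777, 0.2031]
tcp_rot: [-180.0, 0.1, -155.9]
wrist_force: [1.7, 0.3, 0.6]
opening: 0.0849
grasp_force: 0.0
```

Emit:
arm_command --pt "0 0 -0.03 0" --pt "0 0 -0.03 0" --pt "0 0 -0.03 0" --pt "0 0 -0.03 0" --pt "0 0 -0.03 0"

```text
time: 6.95
ee_pos: [0.4951, 0.1776, 0.2293]
tcp_rot: [180.0, -0.1, -155.9]
wrist_force: [0.3, -0.1, 0.2]
opening: 0.0855
grasp_force: 0.0
```

Run:
```python
from h import *
s=bot.get_obs(); print(s["time"],s["ee_pos"],s["wrist_force"])
c=bot.camera("wrist"); w=c["color"]
M=np.eye(4); M[:3,:3]=rot(s["tcp_rot"]); M[:3,3]=s["ee_pos"]; M=M@np.array(c["T_tool_cam"]); c["xyz"]=M[:3,3]; c["orientation"]=M[:3,:3]
d=bot.camera("side")
for n,k in(("wrist",c),("side",d)):
    for t in("iris_lug","spare_lug"):
        for r in bot.mark_of(n,t):
            p=to_plane(k,r["location"],.051); print(n,t,np.round(r["location"]),r["confidence"],p.round(3),"turn",(np.arctan2(p[1]-.1775,p[0]-.4954)-2.56)%(2*np.pi))
x=cv2.resize(d["color"][155:230,302:377],(300,300),interpolation=cv2.INTER_CUBIC)
cv2.imwrite("pics/end.png",np.hstack([cv2.resize(w,(480,360))[:300],x]))
```

```text
6.95 [0.49507162 0.17762939 0.22927272] [ 0.26792731 -0.07934194  0.18513738]
wrist iris_lug [316. 169.] 0.94 [0.46  0.163 0.051] turn 0.9743866549849152
wrist iris_lug [500.  11.] 0.69 [0.304 0.237 0.051] turn 0.27835093993412086
side iris_lug [228. 177.] 0.98 [0.306 0.244 0.051] turn 0.2422508654451483
side iris_lug [267. 242.] 0.88 [0.357 0.057 0.051] turn 1.2987999124647729
side iris_lug [321. 196.] 0.55 [0.46  0.16  0.051] turn 1.049408418463325
side iris_lug [339. 215.] 0.32 [0.481 0.105 0.051] turn 1.9530871069389582
side spare_lug [364. 330.] 0.81 [ 0.468 -0.143  0.051] turn 2.065872275931964
```

View pics/end.png

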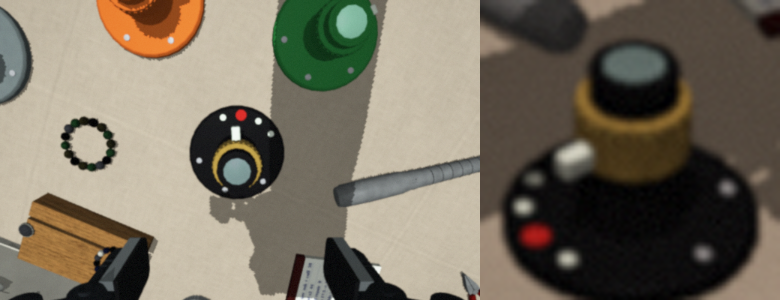

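The wrist picture shows the lug at (236,133) pointing at the red dot (241,115), a measured turn of about 0.97, which matches the 0.90 stop. The gripper is clear and the grey viewer was not touched.

```bash
python3 -c "from workcell import bot; print(bot.job_done())"
```

```text
the job is handed in; nothing more can be done
None
```

The black viewer's brass collar is at the red-dot stop (camera reading about 0.97 rad, stop at 0.90), the gripper has let go and is clear, the grey viewer was not touched, and the job is handed in; no verdict came back.

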